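# Make up two laboratory kits from the stock

## Robot

A 6-joint arm with a two-finger parallel gripper is mounted at the origin on a cart in front of the work surface, level with it; the furniture and walls round the work are solid. World frame = base frame: x ahead of the robot, y to its left, z up, the work surface at z = 0. Lengths are in m, angles in rad, forces in N, time in s.
With the tool pointing down it reaches from about 0.375 to 0.9 m from the base axis. Payload 3.1 kg.
Tool frame: the origin (TCP) lies on the mounting face of the last link; the fingertips stand 173 mm ahead of it and the grasp point (between the pads) lies 155 mm ahead of it; z points along the fingers, y is the line along which they close (so a half turn about z gives the same grasp; the last joint's range is limited). The gripper opens to 85 mm and grips with 20 to 120 N. Pads are 22 mm wide; open, the fingers measure 114 mm over their backs; the gripper's body (76 mm by 85 mm) begins 54 mm behind the grasp point. The pads swing forward as they close: fully open they stand 13 mm farther back than shut.
Start: joints at [0.938, 0.527, 1.433, -0, 1.181, -0.178], TCP at [0.275, 0.561, 0.405] pointing down, gripper open.
Joint ranges: [-3.08, 3.08], [-0.75, 2.2], [0.22, 2.44], [-1.43, 4.57], [0, 2.65], [-2.85, 2.85]. Speed limits (rad/s): [2.79, 2.79, 3.14, 3.14, 3.14, 3.14].

## Interface

Orientations are given as a unit quaternion [w, x, y, z].
In Python, from workcell import env, eyes, trace gives the robot as it stands.
- The arm moves only by the tool apply_moves, never from a script. Its argument "plan" is a list of rows, each an object with "translation": the shift along the tool's x, y, z as a fraction of full scale, a list of three; "angular": the turn, a rotation vector about the tool's x, y, z as a fraction of full scale, a list of three; "claw": the closure, from 0 (fully open) to 1 (shut). A call has 1 to 8 rows; each row is the pose to reach, as a shift and turn from the pose commanded when the call began, along the tool's axes at that moment; what a row does not reach only later rows make up. Full scale, the value 1, is 0.1 m for a shift and 60 degrees for a turn. A row lasts 1/8 s, in which the tool goes at most 62.5 mm and 10.7 degrees, less where a joint would pass 70% of its speed; a pose out of reach is approached as far as the arm can. A call with a number of a shift or a turn outside -1 to 1 is refused whole. A call with a gripper value outside its range is refused whole. The fingers move at their own pace and stop on an object; "newtons" is the grip in N (left out, the last holds). Time passes only in rows, so rows that repeat a pose let the fingers close. It gives the time, the measured TCP pose, the force, the opening and the grip force at its end, in the units of the state.
- env.get_obs(): the state, without advancing time (a new reading comes with each control period).
- eyes.grab_frame(name): name is "scene" or "top"; returns the picture (384x512x3 uint8, blue, green, red); there is no depth.
- eyes.calibration(name): a dict with "fx", "fy", "cx", "cy" (pixels), "D" ([k1, k2, p1, p2, k3] as OpenCV has them; the pictures are not rectified), "origin" and "attitude" of the camera in the world. Camera axes: x right, y down, z forward; pixel columns grow to the right and rows downward; lengths in m; the calibration is good to about 2 mm. A picture is of the moment at which its call begins. calibration takes no time and is no camera call.
- env.job_done(): hands the job in; it is judged then, once.
Trained networks look in the newest picture that a camera, given by its name, has taken for a name from the list of things; names that differ only in an ending like _2 or _b are one class to them, and where a whole thing is asked for, a point or a joint stands for the part that bears it (a point fixed in the world has none). Each returns a list of dicts, best first, with "confidence" (0 to 1); they miss things now and then, are a little off and sometimes report something else, mostly with a low value. They report only what shows in the picture. A call takes as long as a camera call. They do not tell look-alikes from the thing itself.
- trace(name, camera): "mask" (384x512 bool, what is visible of it) and "centre" ([column, row] in pixels, amid what is visible of it).
The state is a dict: "t": time; "joint_positions": joint angles; "joint_vel": joint speeds; "joint_efforts": joint torques, N m; "tcp_pos": TCP position; "orientation": TCP orientation; "contact_force": force on the tool from outside, world axes, zero at the start; "wrist_torque": the same for the moment, N m; "opening": finger opening in m; "gripper_force": force on a finger pad.
Only numpy, scipy, OpenCV 4.12 (cv2) and the standard library are available. Lean on these libraries where they do the work, as an engineer would, in place of code of your own. Each camera call takes 0.05 s, during which the arm holds its last target. There are 200 camera calls.

## Task

Make up the two kits in the two grey trays, everything standing upright and right down on the floor of its pocket. The three-pocket tray takes the small beaker in its large round pocket, the little white jar with the white lid in its small round pocket and the timer in its rectangular slot; the two-pocket tray takes the blue-capped bottle in its larger pocket and the white jar with the red lid in its smaller one. Leave the amber jar and the tall green-lidded jar standing where they are.

Things in the scene. Friction and masses are not known exactly. Their poses are not given: they have to be found in the camera images.
- tray_three: Grey fixed tray plate, 214 x 98 x 18 mm, pockets 12 mm deep (floors at 6 mm). Origin: centre of its underside, x along its length, z up. Pocket centres, all at y = 0: round, 78 mm diameter, x = -59 mm (beaker); round, 56 mm, x = +21 mm (little white jar); slot, 36 mm in x by 82 mm in y, x = +81 mm (timer, its thickness along the tray's x, either way round).
- tray_two: Grey fixed tray plate, 170 x 96 x 18 mm, with two round pockets 12 mm deep (floors at 6 mm). Origin: centre of its underside, x along its length, z up. Pocket centres, both at y = 0: larger, 76 mm diameter, x = -39 mm (for the bottle); smaller, 66 mm diameter, x = +44 mm (for the red-lidded jar).
- beaker: Small clear open beaker with a pale fill low down (one rigid piece, nothing spills), 60 mm across at the rim, about 52 mm at the base, 70 mm high, 45 g. Origin at the centre of its underside, z up.
- small_jar: Little white jar with a white screw lid, closed: body 34 mm, lid 36 mm diameter, 54 mm high (lid the top 14 mm), 80 g. Origin at the centre of its underside, z up.
- timer: White laboratory timer with a display, a square slab standing on edge: 16 mm thick along its x (from -7 to +9 mm), 62 mm wide along its y, 62 mm high, 60 g. The display faces its -x. Origin at the centre of its underside, z up.
- bottle: Small bottle with a blue screw cap, closed: body 56 mm diameter up to 62 mm height, cap and neck 41 mm diameter above, 104 mm high, 200 g. Origin at the centre of its underside, z up.
- red_lid_jar: White jar with a red screw lid, closed: body 44 mm, lid 46 mm diameter, 64 mm high (lid the top 14 mm), 60 g. Origin at the centre of its underside, z up.
- amber_jar: Amber jar with a black lid, 40 mm diameter, 56 mm high. Belongs to neither kit: it stays where it stands. Origin at the centre of its underside, z up.
- big_jar: Tall white jar with a green lid, 62 mm diameter, 89 mm high. Belongs to neither kit: it stays where it stands. Origin at the centre of its underside, z up.
Things that resemble listed ones, but are neither listed nor needed, are in the scene too. What is shaped like the timer but purple is not meant. Several things have the shape of the beaker; the one meant has the colours described above.

How it is judged:
At the end, for the whole second after the job is handed in: Each of the five things stands upright (within 0.1 rad) at rest on the floor of its own pocket: its origin within 15 mm of the pocket's centre along each tray axis and less than 10 mm above the tray's underside. The amber jar and the green-lidded jar stand upright within 30 mm of where they started (x of beaker in the frame of tray_three between -0.074 and -0.044 m and y of beaker in the frame of tray_three between -0.015 and 0.015 m and z of each of beaker, small_jar, timer in the frame of tray_three below 0.01 m and angle between each of beaker, small_jar, timer, bottle, red_lid_jar, amber_jar, big_jar's own z axis and vertical below 0.1 rad and linear speed of each of beaker, small_jar, timer, bottle, red_lid_jar below 0.02 m/s and x of small_jar in the frame of tray_three between 0.006 and 0.036 m and y of small_jar in the frame of tray_three between -0.015 and 0.015 m and x of timer in the frame of tray_three between 0.066 and 0.096 m and y of timer in the frame of tray_three between -0.015 and 0.015 m and x of bottle in the frame of tray_two between -0.054 and -0.024 m and y of bottle in the frame of tray_two between -0.015 and 0.015 m and z of each of bottle, red_lid_jar in the frame of tray_two below 0.01 m and x of red_lid_jar in the frame of tray_two between 0.029 and 0.059 m and y of red_lid_jar in the frame of tray_two between -0.015 and 0.015 m and distance of each of amber_jar, big_jar from where it was at the start of the episode below 0.03 m); the robot touches nothing.
It fails at once if the amber jar or the green-lidded jar was moved away or knocked over (distance of any of amber_jar, big_jar from where it was at the start of the episode above 0.03 m or angle between any of amber_jar, big_jar's own z axis and vertical above 0.5 rad).
It also fails if it takes over 128 s, if anything falls off the work surface, if the arm or the gripper's body presses on something with over 40 N, if the wrist force passes 120 N, or if a joint passes its speed limit or range.

## Working session

There is one attempt and no reset: what is moved stays moved. The work goes in short steps, Python scripts to look and compute and a tool call to move; the robot and the scene stay as the last step left them, time stands still between calls to the robot, and variables do not carry over. Pictures are saved under pics/ and viewed, at most 14 in all, crops included, and the job is handed in when it is done.

Besides the shell and the picture viewer there is one more tool, called after "Request:" as name([rows], argument=value, ...), one row to a line, values as JSON. apply_moves: Moves the arm, as the interface text tells. Its arguments: {"type":"object","properties":{"plan":{"type":"array"},"newtons":{"type":"number"}},"required":["plan"]}

```bash
mkdir -p pics; ls; cat > h.py <<'E'
import numpy as np, cv2
from scipy.spatial.transform import Rotation as R
from workcell import env, eyes, trace
def cam(n):
    c=eyes.calibration(n); K=np.array([[c['fx'],0,c['cx']],[0,c['fy'],c['cy']],[0,0,1]]); return c,K
E
python3 - <<'E'
from h import *
for n in ("top","scene"):
    im=eyes.grab_frame(n); cv2.imwrite(f"pics/{n}0.png",cv2.resize(im,(800,600))); print(eyes.calibration(n))
print(env.get_obs())
E
```

```text
pics
{'fx': 448.573344115166, 'fy': 448.573344115166, 'cx': 248.2264154435016, 'cy': 195.7953217896743, 'D': array([0.02682789, 0.        , 0.        , 0.        , 0.        ]), 'origin': array([ 0.33967428, -0.01368886,  1.26986958]), 'attitude': array([ 0.07497513, -0.70154346,  0.70614445, -0.05979573])}
{'fx': 469.98491797655635, 'fy': 469.98491797655635, 'cx': 252.10375373599607, 'cy': 194.24141213037106, 'D': array([-0.00102487,  0.        ,  0.        ,  0.        ,  0.        ]), 'origin': array([ 0.04496507, -0.84981646,  0.81297314]), 'attitude': array([-0.42498859,  0.85927717, -0.25697006,  0.12244929])}
{'t': 0.1, 'joint_positions': array([ 9.37482327e-01,  5.28367687e-01,  1.43381121e+00, -1.12151892e-05,
        1.18140490e+00, -1.78501675e-01]), 'joint_vel': array([-0.00120941, -0.00170444, -0.00304404,  0.00167491, -0.00201913,
        0.00110588]), 'joint_efforts': array([-1.14941690e-04, -4.43302917e+01, -1.78585857e+01, -2.30340402e-04,
        3.90638597e-03,  2.48217276e-06]), 'tcp_pos': array([0.27433915, 0.56121091, 0.40382274]), 'orientation': array([-3.88340823e-04,  2.25449036e-01,  9.74254454e-01, -9.16725005e-04]), 'contact_force': array([-0.40774078, -0.29657284, -0.37847968]), 'wrist_torque': array([0.00224061, 0.01051873, 0.014462  ]), 'gripper_force': 0.0, 'opening': 0.08524470376935551}
```

View pics/top0.png

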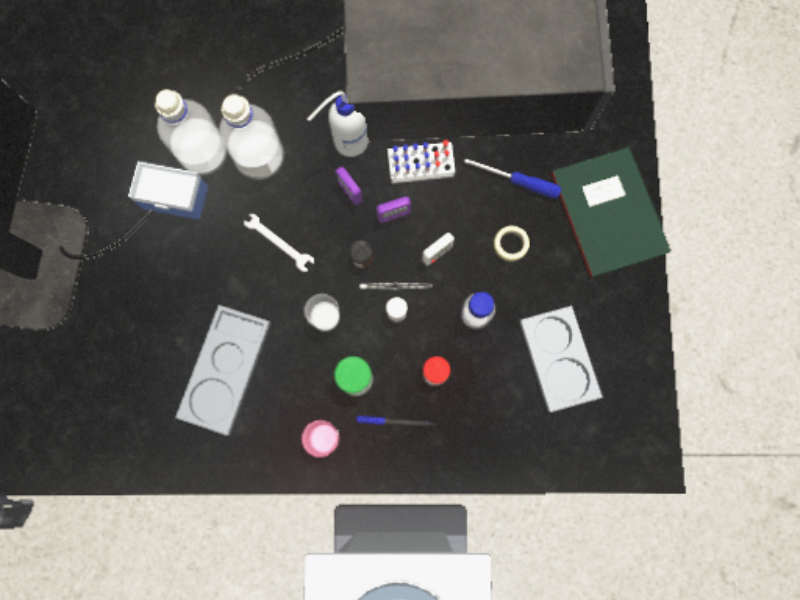

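View pics/scene0.png

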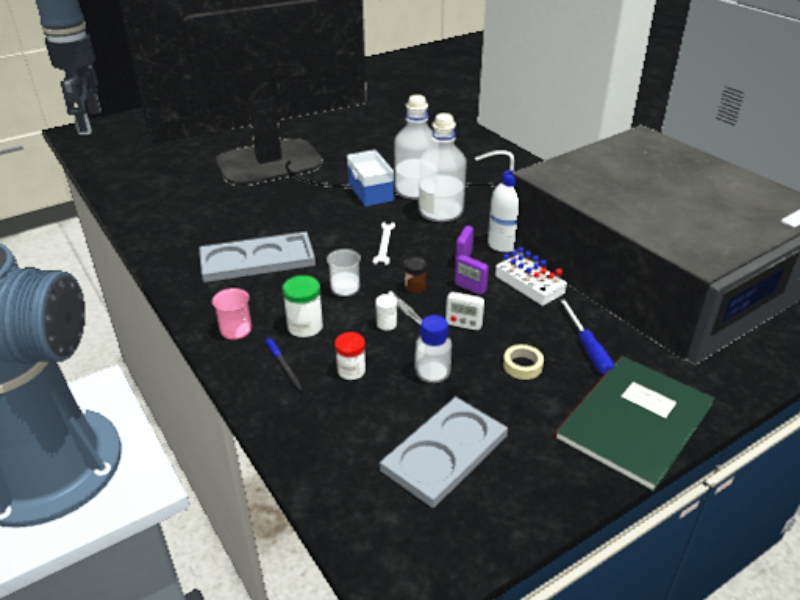

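Top picture (800x600 pixels): candidates for the beaker are clear (322,313) and pink (320,438). The clear one with pale fill fits. Candidates for the timer are white (438,249) and purple (348,185), (394,209); the white one is meant. The other items are the small jar (396,309), bottle (479,308), red-lid jar (437,371), amber jar (361,253) and green-lid jar (353,376). Tray_three has its large pocket at (212,400) and its slot at (241,321). Tray_two has its larger pocket at (568,380).

```bash
cat > loc.py <<'E'
from h import *
from scipy.optimize import minimize, least_squares
def proj(P,n):
    c,K=cam(n); q=c['attitude']; M=R.from_quat([q[1],q[2],q[3],q[0]]).as_matrix().T
    return cv2.projectPoints(np.asarray(P,float),cv2.Rodrigues(M)[0],-M@c['origin'],K,c['D'])[0][:,0]
def ground(uv,n,z=0):
    c,K=cam(n); q=c['attitude']; p=cv2.undistortPoints(np.array([[uv]],float),K,c['D'])[0,0]
    d=R.from_quat([q[1],q[2],q[3],q[0]]).apply([p[0],p[1],1]); o=c['origin']; return (o+d*(z-o[2])/d[2])[:2]
def cyl(*rz):
    a=np.linspace(0,2*np.pi,48); return np.vstack([np.c_[r*np.cos(a),r*np.sin(a),0*a+z] for r,z in rz])
def box(x0,x1,y0,y1,z1): return np.array([[x,y,z] for x in(x0,x1) for y in(y0,y1) for z in(0,z1)])
S=dict(beaker=cyl((.026,0),(.03,.07)),small_jar=cyl((.017,0),(.017,.04),(.018,.04),(.018,.054)),
 red_lid_jar=cyl((.022,0),(.022,.05),(.023,.05),(.023,.064)),bottle=cyl((.028,0),(.028,.062),(.0205,.07),(.0205,.104)),
 amber_jar=cyl((.02,0),(.02,.056)),big_jar=cyl((.031,0),(.031,.089)),timer=box(-.007,.009,-.031,.031,.062),
 tray_three=box(-.107,.107,-.049,.049,.018),tray_two=box(-.085,.085,-.048,.048,.018))
def hull(name,x,y,th,n,z=0):
    P=R.from_euler('z',th).apply(S[name])+[x,y,z]; return cv2.convexHull(proj(P,n).astype(np.float32))
def fit(name,guess,cams=("top","scene"),maxd=25):
    """guess: x,y,yaw; grabs masks nearest the guess, IoU fit"""
    ms={}
    for n in cams:
        g=hull(name,*guess,n).mean((0,1)); L=[d for d in trace(name,n) if np.hypot(*(np.array(d['centre'])-g))<maxd]
        if L:
            # keep only mask pixels; 4x upsampled
            ms[n]=cv2.resize(L[0]['mask'].astype(np.uint8),None,fx=4,fy=4,interpolation=cv2.INTER_NEAREST)
    def cost(p):
        s=0
        for n,m in ms.items():
            im=np.zeros_like(m); h=hull(name,p[0],p[1],p[2]*10,n)*4+1.5
            cv2.fillConvexPoly(im,np.round(h*16).astype(np.int32),1,shift=4)
            s+=1-(im&m).sum()/max(1,(im|m).sum())
        return s/max(1,len(ms))
    g=np.array([guess[0],guess[1],guess[2]/10]); free_yaw=name in("timer","tray_three","tray_two")
    d=np.array([[.012,0,0],[0,.012,0]]+([[0,0,.02]] if free_yaw else []))
    if free_yaw: r=minimize(cost,g,method='Nelder-Mead',options=dict(initial_simplex=np.vstack([g,g+d]),xatol=1e-4,fatol=1e-4))
    else: r=minimize(lambda p:cost([p[0],p[1],0]),g[:2],method='Nelder-Mead',options=dict(initial_simplex=np.vstack([g[:2],(g+d)[:,:2]]),xatol=1e-4,fatol=1e-4))
    x=r.x if free_yaw else np.r_[r.x,0]
    return x[0],x[1],x[2]*10,1-r.fun,list(ms)
E
cat > a.py <<'E'
from loc import *
k=.64
for n in("top","scene"): eyes.grab_frame(n)
px=dict(beaker=(322,313,.035),small_jar=(396,309,.03),red_lid_jar=(437,371,.04),bottle=(479,308,.05),amber_jar=(361,253,.03),big_jar=(353,376,.05),timer=(438,249,.03),tray_three=(224,370,.01),tray_two=(561,358,.01))
G=lambda a,b,z:ground((a*k,b*k),"top",z)
y3=G(241,321,.018)-G(212,400,.018); y2=G(552,334,.018)-G(568,380,.018); yt=G(453,238,.062)-G(425,258,.062)
yaw=dict(tray_three=np.arctan2(y3[1],y3[0]),tray_two=np.arctan2(y2[1],y2[0]),timer=np.arctan2(yt[1],yt[0])-np.pi/2)
res={}
for o,(a,b,z) in px.items():
    g=G(a,b,z); r=fit(o,(g[0],g[1],yaw.get(o,0))); res[o]=r; print(o,np.round(g,3),np.round(r[:4],4),r[4])
ims=[]
for n in("top","scene"):
    im=cv2.resize(eyes.grab_frame(n),None,fx=4,fy=4,interpolation=cv2.INTER_CUBIC)
    for o,r in res.items(): cv2.polylines(im,[np.int32(hull(o,*r[:3],n)*4+1.5)],True,(0,255,255),1)
    ims.append(im[550:1150,400:1600] if n=="top" else im[560:1340,450:1400])
cv2.imwrite("pics/ov_top.png",cv2.resize(ims[0],(800,400)));cv2.imwrite("pics/ov_sc.png",cv2.resize(ims[1],(730,600)))
E
python3 a.py
```

```text
beaker [0.567 0.131] [0.5666 0.1279 0.     0.9251] ['top', 'scene']
small_jar [ 0.574 -0.002] [ 0.5738 -0.0028  0.      0.8854] ['top', 'scene']
red_lid_jar [ 0.461 -0.073] [ 0.4633 -0.0713  0.      0.9383] ['top']
bottle [ 0.57  -0.149] [ 0.5695 -0.1474  0.      0.9318] ['top', 'scene']
amber_jar [0.678 0.061] [0.6779 0.0604 0.     0.8832] ['top', 'scene']
big_jar [0.452 0.073] [0.454  0.0724 0.     0.9457] ['top']
timer [ 0.685 -0.08 ] [ 0.6858 -0.0783 -2.4499  0.9087] ['top', 'scene']
tray_three [0.468 0.309] [ 0.4707  0.3107 -0.3166  0.9652] ['top', 'scene']
tray_two [ 0.486 -0.297] [ 0.4868 -0.2947  0.262   0.961 ] ['top', 'scene']
```

View pics/ov_top.png

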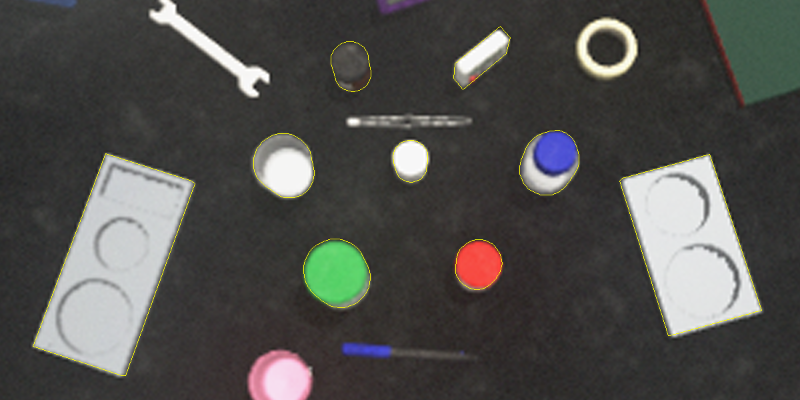

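View pics/ov_sc.png

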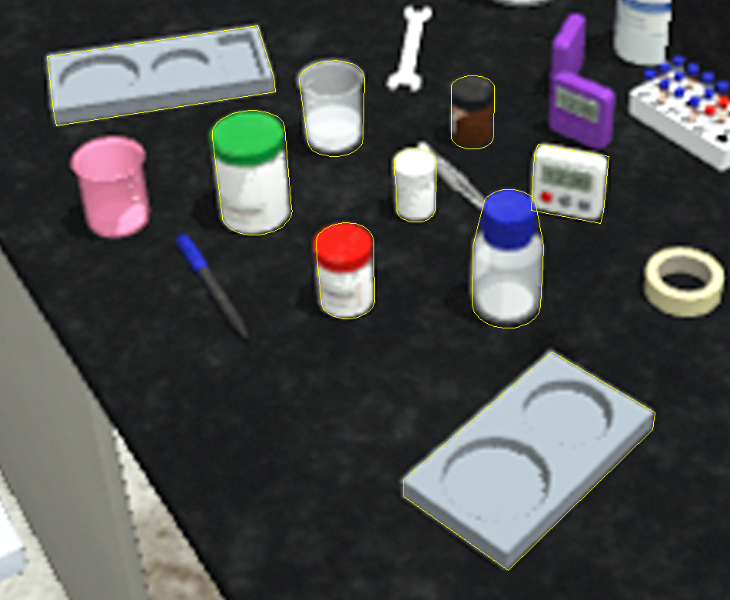

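The overlay confirms the fits in both views: the clear beaker at overlay (283,165), the white timer at (482,57), and both trays. I'll start with the timer and test the conventions with one move.

Request:
apply_moves([
  {"translation":[0,-1,0],"angular":[0,0,0.406],"claw":0},
  {"translation":[0,-1,0],"angular":[0,0,0.406],"claw":0},
  {"translation":[0,-1,0],"angular":[0,0,0.406],"claw":0},
], newtons=40)

```text
t: 1.58
tcp_pos: [0.2288, 0.4691, 0.4046]
orientation: [-0.0, 0.427, 0.904, -0.002]
contact_force: [0.9, 0.7, 0.4]
opening: 0.0851
gripper_force: 0.0
```

Request:
apply_moves([
  {"translation":[-1,0,0],"angular":[0,0,0],"claw":0},
  {"translation":[-1,0,0],"angular":[0,0,0],"claw":0},
])

```text
t: 1.82
tcp_pos: [0.2949, 0.3934, 0.405]
orientation: [0.0, 0.426, 0.905, 0.0]
contact_force: [0.6, 0.2, 0.3]
opening: 0.0856
gripper_force: 0.0
```

Request:
apply_moves([
  {"translation":[-1,0,0],"angular":[0,0,0],"claw":0},
  {"translation":[-1,0,0],"angular":[0,0,0],"claw":0},
])

```text
t: 2.08
tcp_pos: [0.3594, 0.3158, 0.405]
orientation: [0.0, 0.427, 0.904, 0.0]
contact_force: [0.5, 0.9, -0.3]
opening: 0.0856
gripper_force: 0.0
```

Request:
apply_moves([
  {"translation":[-1,0,0],"angular":[0,0,0],"claw":0},
  {"translation":[-1,0,0],"angular":[0,0,0],"claw":0},
])

```text
t: 2.33
tcp_pos: [0.4234, 0.2385, 0.405]
orientation: [0.001, 0.427, 0.904, 0.0]
contact_force: [-0.1, 0.4, -0.8]
opening: 0.0852
gripper_force: 0.0
```

Request:
apply_moves([
  {"translation":[-1,0,0],"angular":[0,0,0],"claw":0},
  {"translation":[-1,0,0],"angular":[0,0,0],"claw":0},
])

```text
t: 2.58
tcp_pos: [0.4872, 0.1613, 0.405]
orientation: [0.001, 0.427, 0.904, 0.0]
contact_force: [0.5, -0.0, -0.6]
opening: 0.0857
gripper_force: 0.0
```

Request:
apply_moves([
  {"translation":[-1,0,0],"angular":[0,0,0],"claw":0},
  {"translation":[-1,0,0],"angular":[0,0,0],"claw":0},
])

```text
t: 2.82
tcp_pos: [0.5509, 0.084, 0.405]
orientation: [0.001, 0.427, 0.904, 0.0]
contact_force: [0.5, 0.7, 0.6]
opening: 0.0852
gripper_force: 0.0
```

Request:
apply_moves([
  {"translation":[-1,0,0],"angular":[0,0,0],"claw":0},
  {"translation":[-1,0,0],"angular":[0,0,0],"claw":0},
])

```text
t: 3.08
tcp_pos: [0.6146, 0.0068, 0.4049]
orientation: [0.001, 0.427, 0.904, 0.0]
contact_force: [0.7, 0.5, -0.2]
opening: 0.0855
gripper_force: 0.0
```

Request:
apply_moves([
  {"translation":[-1,0,0],"angular":[0,0,0],"claw":0},
  {"translation":[-1,0,1],"angular":[0,0,0],"claw":0},
  {"translation":[-1,0,1],"angular":[0,0,0],"claw":0},
  {"translation":[-1,0,1],"angular":[0,0,0],"claw":0},
  {"translation":[-1,0,1],"angular":[0,0,0],"claw":0},
])

```text
t: 3.7
tcp_pos: [0.6769, -0.0675, 0.3061]
orientation: [0.001, 0.426, 0.905, 0.0]
contact_force: [0.0, -0.5, 0.5]
opening: 0.085
gripper_force: 0.0
```

```bash
cat >> h.py <<'E'
def state(): 
    o=env.get_obs(); q=o['orientation']; M=R.from_quat([q[1],q[2],q[3],q[0]]); y=M.apply([0,1,0])
    return o['tcp_pos'],np.arctan2(y[1],y[0]),M
def go(x,y,z=None,psi=None):
    p,ps,M=state(); d=np.array([x,y,p[2] if z is None else z])-p
    print("t",env.get_obs()['t'],"tcp",p.round(4),"psi",round(ps,3),"frac",(M.inv().apply(d)*10).round(3), "turn", None if psi is None else round((ps-psi)/np.radians(60),3))
E
python3 -c "
from h import *
go(.685,-.079,.2,.69)"
```

```text
t 3.7 tcp [ 0.6769 -0.0675  0.3061] psi 0.691 frac [-0.139 -0.012  1.062] turn 0.001
```

Request:
apply_moves([
  {"translation":[-0.13,-0.01,0.3],"angular":[0,0,0],"claw":0},
  {"translation":[-0.13,-0.01,0.7],"angular":[0,0,0],"claw":0},
  {"translation":[-0.13,-0.01,1],"angular":[0,0,0],"claw":0},
  {"translation":[-0.13,-0.01,1],"angular":[0,0,0],"claw":0},
])

```text
t: 4.2
tcp_pos: [0.6837, -0.0775, 0.2051]
orientation: [-0.001, 0.425, 0.905, -0.0]
contact_force: [-0.3, -0.9, -0.4]
opening: 0.0854
gripper_force: 0.0
```

Request:
apply_moves([
  {"translation":[0,0,0.07],"angular":[0,0,0],"claw":0},
  {"translation":[0,0,0.07],"angular":[0,0,0],"claw":1},
  {"translation":[0,0,0.07],"angular":[0,0,0],"claw":1},
  {"translation":[0,0,0.07],"angular":[0,0,0],"claw":1},
  {"translation":[0,0,0.07],"angular":[0,0,0],"claw":1},
  {"translation":[0,0,0.07],"angular":[0,0,0],"claw":1},
  {"translation":[0,0,0.07],"angular":[0,0,0],"claw":1},
  {"translation":[0,0,0.07],"angular":[0,0,0],"claw":1},
])

```text
t: 5.2
tcp_pos: [0.6843, -0.0786, 0.1981]
orientation: [0.0, 0.426, 0.905, 0.0]
contact_force: [0.6, 0.3, 3.8]
opening: 0.0156
gripper_force: 40.4
```

Request:
apply_moves([
  {"translation":[0,0,0],"angular":[0,0,0],"claw":1},
  {"translation":[0,0,0],"angular":[0,0,0],"claw":1},
  {"translation":[0,0,0],"angular":[0,0,0],"claw":1},
  {"translation":[0,0,0],"angular":[0,0,0],"claw":1},
])

```text
t: 5.7
tcp_pos: [0.6843, -0.0786, 0.1981]
orientation: [0.0, 0.426, 0.905, 0.0]
contact_force: [-0.0, -0.4, 5.0]
opening: 0.0156
gripper_force: 40.6
```

Request:
apply_moves([
  {"translation":[0,0,-0.5],"angular":[0,0,0],"claw":1},
  {"translation":[0,0,-1],"angular":[0,0,0],"claw":1},
  {"translation":[0,0,-1],"angular":[0,0,0],"claw":1},
])

```text
t: 6.08
tcp_pos: [0.6856, -0.0788, 0.3019]
orientation: [0.004, 0.426, 0.905, 0.001]
contact_force: [-0.8, 0.7, -0.7]
opening: 0.0155
gripper_force: 39.9
```

Request:
apply_moves([
  {"translation":[0.45,0.16,0],"angular":[0,0,0],"claw":1},
  {"translation":[0.92,0.32,0],"angular":[0,0,0],"claw":1},
])

```text
t: 6.32
tcp_pos: [0.6491, 0.0131, 0.2956]
orientation: [-0.002, 0.427, 0.904, -0.0]
contact_force: [0.4, 0.6, 0.9]
opening: 0.0156
gripper_force: 39.9
```

Request:
apply_moves([
  {"translation":[0.45,0.16,0],"angular":[0,0,0],"claw":1},
  {"translation":[0.92,0.32,0],"angular":[0,0,0],"claw":1},
])

```text
t: 6.58
tcp_pos: [0.6148, 0.1053, 0.2956]
orientation: [-0.002, 0.426, 0.905, -0.001]
contact_force: [1.6, 0.2, -0.4]
opening: 0.0154
gripper_force: 39.9
```

Request:
apply_moves([
  {"translation":[0.45,0.16,0],"angular":[0,0,0],"claw":1},
  {"translation":[0.92,0.32,0],"angular":[0,0,0],"claw":1},
])

```text
t: 6.82
tcp_pos: [0.5809, 0.1966, 0.2956]
orientation: [-0.002, 0.426, 0.905, -0.001]
contact_force: [0.4, 1.2, 0.1]
opening: 0.0154
gripper_force: 39.9
```

Request:
apply_moves([
  {"translation":[0.45,0.16,0],"angular":[0,0,0.16],"claw":1},
  {"translation":[0.92,0.3,0],"angular":[0,0,0.32],"claw":1},
  {"translation":[0.92,0.3,0],"angular":[0,0,0.48],"claw":1},
  {"translation":[0.92,0.3,0],"angular":[0,0,0.64],"claw":1},
  {"translation":[0.92,0.3,0],"angular":[0,0,0.8],"claw":1},
  {"translation":[0.92,0.3,0],"angular":[0,0,0.962],"claw":1},
  {"translation":[0.92,0.3,0],"angular":[0,0,0.962],"claw":1},
  {"translation":[0.92,0.3,0],"angular":[0,0,0.962],"claw":1},
])

```text
t: 7.82
tcp_pos: [0.5464, 0.2852, 0.2966]
orientation: [-0.0, 0.809, 0.588, -0.001]
contact_force: [0.1, -0.6, -0.6]
opening: 0.0156
gripper_force: 39.9
```

```bash
python3 -c "
from h import *
go(.5477,.2855,.204,-.317)"
```

```text
t 7.825 tcp [0.5464 0.2852 0.2966] psi -0.314 frac [0.008 0.013 0.926] turn 0.003
```

Request:
apply_moves([
  {"translation":[0,0,0.4],"angular":[0,0,0],"claw":1},
  {"translation":[0,0,0.7],"angular":[0,0,0],"claw":1},
  {"translation":[0,0,0.8],"angular":[0,0,0],"claw":1},
  {"translation":[0,0,0.85],"angular":[0,0,0],"claw":1},
  {"translation":[0,0,0.91],"angular":[0,0,0],"claw":1},
  {"translation":[0,0,0.91],"angular":[0,0,0],"claw":1},
])

```text
t: 8.57
tcp_pos: [0.5469, 0.2854, 0.2071]
orientation: [0.0, 0.81, 0.587, 0.0]
contact_force: [0.5, 0.5, -1.1]
opening: 0.0159
gripper_force: 39.9
```

```bash
python3 -c "
from h import *
go(.5477,.2855,.2045,-.317)
n='scene';im=eyes.grab_frame(n)
cv2.imwrite('pics/t1.png',cv2.resize(im[120:220,100:250],None,fx=4,fy=4,interpolation=2))"
```

```text
t 8.575 tcp [0.5469 0.2854 0.2071] psi -0.316 frac [0.003 0.007 0.026] turn 0.001
```

View pics/t1.png

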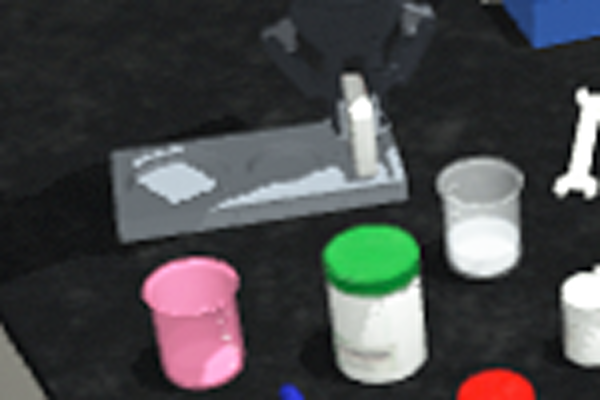

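The crop shows the timer upright in the slot at (362,140), with its lower end about 2 mm above the floor. I'll lower it the rest of the way, open a little and lift off.

Request:
apply_moves([
  {"translation":[0,0,0.022],"angular":[0,0,0],"claw":1},
  {"translation":[0,0,0.022],"angular":[0,0,0],"claw":1},
  {"translation":[0,0,0.022],"angular":[0,0,0],"claw":0.6},
  {"translation":[0,0,0.022],"angular":[0,0,0],"claw":0.6},
  {"translation":[0,0,0.022],"angular":[0,0,0],"claw":0.6},
  {"translation":[0,0,0.022],"angular":[0,0,0],"claw":0.6},
  {"translation":[0,0,0.022],"angular":[0,0,0],"claw":0.6},
])

```text
t: 9.5
tcp_pos: [0.5468, 0.2854, 0.2045]
orientation: [-0.0, 0.81, 0.587, -0.0]
contact_force: [0.4, 0.8, 0.3]
opening: 0.0341
gripper_force: 0.0
```

Request:
apply_moves([
  {"translation":[0,0,-0.3],"angular":[0,0,0],"claw":0.6},
  {"translation":[0,0,-0.8],"angular":[0,0,0],"claw":0.6},
  {"translation":[0,0,-1],"angular":[0,0,0],"claw":0},
  {"translation":[0,0,-1],"angular":[0,0,0],"claw":0},
])

```text
t: 10.0
tcp_pos: [0.5473, 0.2856, 0.3065]
orientation: [0.001, 0.81, 0.587, 0.002]
contact_force: [0.1, 0.6, 0.3]
opening: 0.0692
gripper_force: 0.0
```

```bash
cat > chk.py <<'E'
from loc import *
import sys
T=dict(tray_three=(.4707,.3107,-.3166),tray_two=(.4868,-.2947,.262))
def chk(o,g,tray,pic=None):
    for n in("top","scene"):
        im=eyes.grab_frame(n)
        if pic: cv2.imwrite(f"pics/{pic}_{n}.png",im)
    x,y,th,iou,ms=fit(o,g); t=T[tray]; d=R.from_euler('z',-t[2]).apply([x-t[0],y-t[1],0])
    print(o,np.round([x,y,th],3),"in tray",d[:2].round(4),"iou",round(iou,3),ms)
E
python3 -c "
from chk import *
chk('timer',(.5477,.2855,-.317),'tray_three')
go(.574,-.003,.30,1.5708)"
```

```text
timer [ 0.549  0.289 -0.388] in tray [0.0808 0.0041] iou 0.684 ['top', 'scene']
t 10.2 tcp [0.5462 0.2852 0.303 ] psi -0.317 frac [-2.652  1.161  0.031] turn -1.802
```

Request:
apply_moves([
  {"translation":[-0.5,0.22,0],"angular":[0,0,0.15],"claw":0},
  {"translation":[-1,0.44,0],"angular":[0,0,0.3],"claw":0},
  {"translation":[-1,0.44,0],"angular":[0,0,0.45],"claw":0},
  {"translation":[-1,0.44,0],"angular":[0,0,0.6],"claw":0},
  {"translation":[-1,0.44,0],"angular":[0,0,0.6],"claw":0},
])

```text
t: 10.82
tcp_pos: [0.5572, 0.1763, 0.3032]
orientation: [-0.0, 0.951, 0.308, -0.001]
contact_force: [0.7, -0.2, 0.1]
opening: 0.0857
gripper_force: 0.0
```

Request:
apply_moves([
  {"translation":[-0.3,0.5,0],"angular":[0,0,0.15],"claw":0},
  {"translation":[-0.59,1,0],"angular":[0,0,0.3],"claw":0},
  {"translation":[-0.59,1,0],"angular":[0,0,0.45],"claw":0},
  {"translation":[-0.59,1,0],"angular":[0,0,0.597],"claw":0},
  {"translation":[-0.59,1,0],"angular":[0,0,0.597],"claw":0},
])

```text
t: 11.45
tcp_pos: [0.5681, 0.0611, 0.3038]
orientation: [-0.0, 1.0, 0.002, -0.001]
contact_force: [0.1, -0.5, 0.7]
opening: 0.0853
gripper_force: 0.0
```

Request:
apply_moves([
  {"translation":[0.06,0.64,0],"angular":[0,0,0],"claw":0},
  {"translation":[0.06,0.64,0],"angular":[0,0,0],"claw":0},
  {"translation":[0.06,0.64,0],"angular":[0,0,0],"claw":0},
  {"translation":[0.06,0.64,0],"angular":[0,0,0],"claw":0},
])

```text
t: 11.95
tcp_pos: [0.5739, -0.0019, 0.3043]
orientation: [-0.0, 1.0, 0.002, -0.0]
contact_force: [-0.3, -0.4, -0.0]
opening: 0.0855
gripper_force: 0.0
```

```bash
python3 -c "
from h import *
go(.574,-.003,.194,-1.5708)"
```

```text
t 11.95 tcp [ 0.5739 -0.0019  0.3043] psi -1.567 frac [0.002 0.012 1.103] turn 0.003
```

Request:
apply_moves([
  {"translation":[0,0.01,0.4],"angular":[0,0,0],"claw":0},
  {"translation":[0,0.01,0.8],"angular":[0,0,0],"claw":0},
  {"translation":[0,0.01,1],"angular":[0,0,0],"claw":0},
  {"translation":[0,0.01,1],"angular":[0,0,0],"claw":0},
])

```text
t: 12.45
tcp_pos: [0.5734, -0.0027, 0.2029]
orientation: [-0.0, 1.0, 0.002, -0.002]
contact_force: [0.0, -0.7, 0.3]
opening: 0.0854
gripper_force: 0.0
```

Request:
apply_moves([
  {"translation":[0,0,0.14],"angular":[0,0,0],"claw":0},
  {"translation":[0,0,0.14],"angular":[0,0,0],"claw":1},
  {"translation":[0,0,0.14],"angular":[0,0,0],"claw":1},
  {"translation":[0,0,0.14],"angular":[0,0,0],"claw":1},
  {"translation":[0,0,0.14],"angular":[0,0,0],"claw":1},
  {"translation":[0,0,0.14],"angular":[0,0,0],"claw":1},
  {"translation":[0,0,0.14],"angular":[0,0,0],"claw":1},
  {"translation":[0,0,0.14],"angular":[0,0,0],"claw":1},
])

```text
t: 13.45
tcp_pos: [0.5745, -0.004, 0.1912]
orientation: [0.0, 1.0, 0.0, 0.001]
contact_force: [0.3, 0.4, 6.4]
opening: 0.0347
gripper_force: 39.7
```

Request:
apply_moves([
  {"translation":[0,0,0],"angular":[0,0,0],"claw":1},
  {"translation":[0,0,-0.5],"angular":[0,0,0],"claw":1},
  {"translation":[0,0,-1],"angular":[0,0,0],"claw":1},
  {"translation":[0,0,-1],"angular":[0,0,0],"claw":1},
  {"translation":[0,0,-1],"angular":[0,0,0],"claw":1},
])

```text
t: 14.08
tcp_pos: [0.5736, -0.0039, 0.2898]
orientation: [-0.0, 1.0, 0.0, -0.001]
contact_force: [-0.5, -0.7, -0.9]
opening: 0.0349
gripper_force: 40.2
```

```bash
python3 -c "
from h import *
go(.4907,.3042,None,-1.5708)"
```

```text
t 14.075 tcp [ 0.5736 -0.0039  0.2898] psi -1.57 frac [-8.270e-01 -3.081e+00  2.000e-03] turn 0.001
```

Request:
apply_moves([
  {"translation":[-0.1,-0.5,0],"angular":[0,0,0],"claw":1},
  {"translation":[-0.21,-1,0],"angular":[0,0,0],"claw":1},
])

```text
t: 14.32
tcp_pos: [0.5524, 0.0964, 0.2883]
orientation: [-0.0, 1.0, -0.001, -0.002]
contact_force: [0.1, 0.3, -0.9]
opening: 0.0349
gripper_force: 40.3
```

Request:
apply_moves([
  {"translation":[-0.15,-0.5,0],"angular":[0,0,0],"claw":1},
  {"translation":[-0.31,-1,0],"angular":[0,0,0],"claw":1},
])

```text
t: 14.58
tcp_pos: [0.5209, 0.1972, 0.2882]
orientation: [0.0, 1.0, 0.0, -0.002]
contact_force: [0.7, 0.3, -0.4]
opening: 0.035
gripper_force: 40.3
```

Request:
apply_moves([
  {"translation":[-0.15,-0.5,0],"angular":[0,0,0],"claw":1},
  {"translation":[-0.31,-1,0],"angular":[0,0,0],"claw":1},
  {"translation":[-0.31,-1,0],"angular":[0,0,0],"claw":1},
  {"translation":[-0.31,-1,0],"angular":[0,0,0],"claw":1},
])

```text
t: 15.08
tcp_pos: [0.4905, 0.2958, 0.2888]
orientation: [0.001, 1.0, 0.001, -0.002]
contact_force: [0.1, 0.0, -0.8]
opening: 0.0346
gripper_force: 40.3
```

```bash
python3 -c "
from h import *
go(.4907,.3042,.1972,-1.5708)"
```

```text
t 15.075 tcp [0.4905 0.2958 0.2888] psi -1.569 frac [ 0.005 -0.086  0.916] turn 0.002
```

Request:
apply_moves([
  {"translation":[0,-0.08,0.4],"angular":[0,0,0],"claw":1},
  {"translation":[0,-0.08,0.7],"angular":[0,0,0],"claw":1},
  {"translation":[0,-0.08,0.8],"angular":[0,0,0],"claw":1},
  {"translation":[0,-0.08,0.87],"angular":[0,0,0],"claw":1},
  {"translation":[0,-0.08,0.91],"angular":[0,0,0],"claw":1},
  {"translation":[0,-0.08,0.91],"angular":[0,0,0],"claw":1},
])

```text
t: 15.82
tcp_pos: [0.4913, 0.3039, 0.2]
orientation: [-0.0, 1.0, 0.0, 0.001]
contact_force: [-0.2, 0.4, -0.3]
opening: 0.0345
gripper_force: 40.4
```

```bash
python3 -c "
from h import *
go(.4907,.3042,.1972,-1.5708)"
```

```text
t 15.825 tcp [0.4913 0.3039 0.2   ] psi -1.57 frac [-0.006 -0.003  0.028] turn 0.0
```

Request:
apply_moves([
  {"translation":[0,0,0.025],"angular":[0,0,0],"claw":1},
  {"translation":[0,0,0.025],"angular":[0,0,0],"claw":1},
  {"translation":[0,0,0.025],"angular":[0,0,0],"claw":0.3},
  {"translation":[0,0,0.025],"angular":[0,0,0],"claw":0.3},
  {"translation":[0,0,0.025],"angular":[0,0,0],"claw":0.3},
  {"translation":[0,0,0.025],"angular":[0,0,0],"claw":0.3},
  {"translation":[0,0,0.025],"angular":[0,0,0],"claw":0.3},
])

```text
t: 16.7
tcp_pos: [0.491, 0.304, 0.197]
orientation: [0.0, 1.0, 0.0, -0.0]
contact_force: [0.6, -0.8, -0.8]
opening: 0.0599
gripper_force: 0.0
```

Request:
apply_moves([
  {"translation":[0,0,-0.3],"angular":[0,0,0],"claw":0.3},
  {"translation":[0,0,-0.8],"angular":[0,0,0],"claw":0.3},
  {"translation":[0,0,-1],"angular":[0,0,0],"claw":0},
  {"translation":[0,0,-1],"angular":[0,0,0],"claw":0},
])

```text
t: 17.2
tcp_pos: [0.4915, 0.3042, 0.2988]
orientation: [-0.001, 1.0, 0.0, 0.002]
contact_force: [-0.4, -0.1, -0.3]
opening: 0.0852
gripper_force: 0.0
```

Request:
apply_moves([
  {"translation":[0.4,0.5,0],"angular":[0,0,0],"claw":0},
  {"translation":[0.4,1,0],"angular":[0,0,0],"claw":0},
])

```text
t: 17.45
tcp_pos: [0.5332, 0.2032, 0.2959]
orientation: [-0.0, 1.0, 0.001, 0.001]
contact_force: [-0.4, -0.7, -0.7]
opening: 0.0857
gripper_force: 0.0
```

Request:
apply_moves([
  {"translation":[0.36,0.4,0],"angular":[0,0,0],"claw":0},
  {"translation":[0.36,0.76,0],"angular":[0,0,0],"claw":0},
  {"translation":[0.36,0.76,0],"angular":[0,0,0],"claw":0},
  {"translation":[0.36,0.76,0],"angular":[0,0,0],"claw":0},
])

```text
t: 17.95
tcp_pos: [0.5666, 0.1282, 0.2958]
orientation: [-0.0, 1.0, 0.0, -0.001]
contact_force: [-0.4, -0.1, 0.1]
opening: 0.085
gripper_force: 0.0
```

```bash
python3 -c "
from chk import *
chk('small_jar',(.4907,.3042,0),'tray_three')
go(.5666,.1279,.21,-1.5708)"
```

```text
small_jar [0.494 0.315 0.   ] in tray [0.0209 0.0114] iou 0.876 ['scene']
t 18.15 tcp [0.5668 0.1292 0.2968] psi -1.568 frac [-0.001  0.013  0.868] turn 0.002
```

Request:
apply_moves([
  {"translation":[0,0.01,0.4],"angular":[0,0,0],"claw":0},
  {"translation":[0,0.01,0.8],"angular":[0,0,0],"claw":0},
  {"translation":[0,0.01,1],"angular":[0,0,0],"claw":0},
  {"translation":[0,0.01,1],"angular":[0,0,0],"claw":0},
], newtons=25)

```text
t: 18.65
tcp_pos: [0.5663, 0.1278, 0.1955]
orientation: [0.0, 1.0, 0.001, -0.002]
contact_force: [-0.3, -0.2, 0.0]
opening: 0.085
gripper_force: 0.0
```

Request:
apply_moves([
  {"translation":[0,0,0],"angular":[0,0,0],"claw":1},
  {"translation":[0,0,0],"angular":[0,0,0],"claw":1},
  {"translation":[0,0,0],"angular":[0,0,0],"claw":1},
  {"translation":[0,0,0],"angular":[0,0,0],"claw":1},
  {"translation":[0,0,0],"angular":[0,0,0],"claw":1},
  {"translation":[0,0,0],"angular":[0,0,0],"claw":1},
])

```text
t: 19.4
tcp_pos: [0.5677, 0.1274, 0.1984]
orientation: [-0.0, 1.0, 0.0, 0.001]
contact_force: [-0.7, 1.8, 6.5]
opening: 0.0581
gripper_force: 26.7
```

Request:
apply_moves([
  {"translation":[0,0,-0.3],"angular":[0,0,0],"claw":1},
  {"translation":[0,0,-0.7],"angular":[0,0,0],"claw":1},
  {"translation":[0,0,-1],"angular":[0,0,0],"claw":1},
  {"translation":[0,0,-1],"angular":[0,0,0],"claw":1},
  {"translation":[0,0,-1],"angular":[0,0,0],"claw":1},
])

```text
t: 20.02
tcp_pos: [0.5666, 0.1269, 0.2964]
orientation: [0.0, 1.0, 0.0, -0.001]
contact_force: [-0.4, -0.8, -0.7]
opening: 0.0585
gripper_force: 27.1
```

```bash
python3 -c "
from h import *
go(.4146,.3291,None,-1.5708)
im=eyes.grab_frame('scene')
cv2.imwrite('pics/b1.png',cv2.resize(im[110:230,120:270],None,fx=4,fy=4,interpolation=2))"
```

```text
t 20.025 tcp [0.5666 0.1269 0.2964] psi -1.57 frac [-1.519e+00 -2.023e+00  2.000e-03] turn 0.001
```

View pics/b1.png

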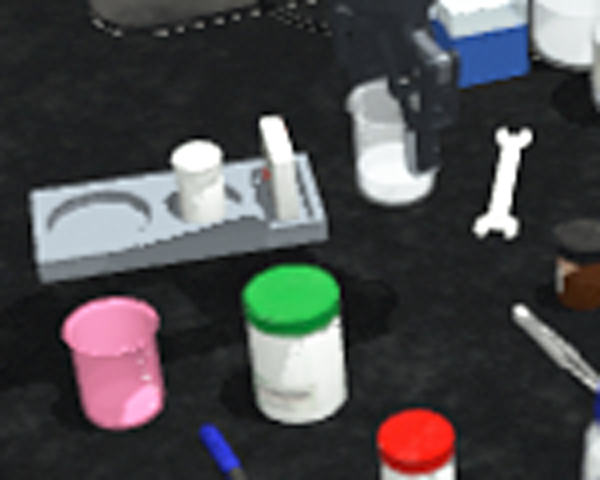

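The crop shows the beaker gripped at (400,140) and lifted, and the small jar and timer standing in their pockets.

Request:
apply_moves([
  {"translation":[-0.25,-0.34,0],"angular":[0,0,0],"claw":1},
  {"translation":[-0.5,-0.68,0],"angular":[0,0,0],"claw":1},
])

```text
t: 20.32
tcp_pos: [0.5163, 0.1951, 0.2953]
orientation: [0.0, 1.0, -0.001, -0.002]
contact_force: [0.3, -0.5, -0.8]
opening: 0.0583
gripper_force: 27.1
```

Request:
apply_moves([
  {"translation":[-0.25,-0.34,0],"angular":[0,0,0],"claw":1},
  {"translation":[-0.5,-0.68,0],"angular":[0,0,0],"claw":1},
])

```text
t: 20.58
tcp_pos: [0.4658, 0.2637, 0.2954]
orientation: [0.0, 1.0, 0.0, -0.002]
contact_force: [0.1, 1.2, -0.9]
opening: 0.058
gripper_force: 27.1
```

Request:
apply_moves([
  {"translation":[-0.25,-0.34,0],"angular":[0,0,0],"claw":1},
  {"translation":[-0.52,-0.67,0],"angular":[0,0,0],"claw":1},
  {"translation":[-0.52,-0.67,0],"angular":[0,0,0],"claw":1},
  {"translation":[-0.52,-0.67,0],"angular":[0,0,0],"claw":1},
])

```text
t: 21.08
tcp_pos: [0.415, 0.3298, 0.2961]
orientation: [0.001, 1.0, 0.001, -0.001]
contact_force: [0.7, -0.2, -0.8]
opening: 0.0579
gripper_force: 27.1
```

```bash
python3 -c "
from h import *
go(.4146,.3291,.2044,-1.5708)"
```

```text
t 21.075 tcp [0.415  0.3298 0.2961] psi -1.569 frac [-0.003  0.006  0.917] turn 0.001
```

Request:
apply_moves([
  {"translation":[0,0,0.4],"angular":[0,0,0],"claw":1},
  {"translation":[0,0,0.7],"angular":[0,0,0],"claw":1},
  {"translation":[0,0,0.8],"angular":[0,0,0],"claw":1},
  {"translation":[0,0,0.87],"angular":[0,0,0],"claw":1},
  {"translation":[0,0,0.91],"angular":[0,0,0],"claw":1},
  {"translation":[0,0,0.91],"angular":[0,0,0],"claw":1},
  {"translation":[0,0,0.91],"angular":[0,0,0],"claw":1},
])

```text
t: 21.95
tcp_pos: [0.4152, 0.3301, 0.2067]
orientation: [-0.0, 1.0, 0.0, 0.001]
contact_force: [-0.2, 0.4, -0.6]
opening: 0.0582
gripper_force: 27.1
```

```bash
python3 -c "
from h import *
go(.4146,.3291,.2044,-1.5708)"
```

```text
t 21.95 tcp [0.4152 0.3301 0.2067] psi -1.57 frac [-0.006  0.01   0.023] turn 0.001
```

Request:
apply_moves([
  {"translation":[0,0,0.02],"angular":[0,0,0],"claw":1},
  {"translation":[0,0,0.02],"angular":[0,0,0],"claw":1},
  {"translation":[0,0,0.02],"angular":[0,0,0],"claw":0.05},
  {"translation":[0,0,0.02],"angular":[0,0,0],"claw":0.05},
  {"translation":[0,0,0.02],"angular":[0,0,0],"claw":0.05},
  {"translation":[0,0,0.02],"angular":[0,0,0],"claw":0.05},
  {"translation":[0,0,0.02],"angular":[0,0,0],"claw":0.05},
])

```text
t: 22.82
tcp_pos: [0.415, 0.3299, 0.204]
orientation: [0.0, 1.0, 0.0, -0.0]
contact_force: [-0.3, 0.5, -0.7]
opening: 0.0811
gripper_force: 0.0
```

Request:
apply_moves([
  {"translation":[0,0,-0.3],"angular":[0,0,0],"claw":0.05},
  {"translation":[0,0,-0.8],"angular":[0,0,0],"claw":0.05},
  {"translation":[0,0,-1],"angular":[0,0,0],"claw":0},
  {"translation":[0,0,-1],"angular":[0,0,0],"claw":0},
])

```text
t: 23.32
tcp_pos: [0.4154, 0.3302, 0.3056]
orientation: [-0.001, 1.0, 0.0, 0.002]
contact_force: [-0.7, -0.3, -0.6]
opening: 0.085
gripper_force: 0.0
```

Request:
apply_moves([
  {"translation":[0.1,0.5,0],"angular":[0,0,0],"claw":0},
  {"translation":[0.12,1,0],"angular":[0,0,0],"claw":0},
])

```text
t: 23.58
tcp_pos: [0.4271, 0.2292, 0.3029]
orientation: [0.0, 1.0, 0.001, -0.0]
contact_force: [0.1, -0.8, -0.1]
opening: 0.0855
gripper_force: 0.0
```

Request:
apply_moves([
  {"translation":[0.1,0.5,0],"angular":[0,0,0],"claw":0},
  {"translation":[0.12,1,0],"angular":[0,0,0],"claw":0},
])

```text
t: 23.82
tcp_pos: [0.4393, 0.1284, 0.3028]
orientation: [0.0, 1.0, 0.0, -0.001]
contact_force: [-0.4, 1.1, 0.0]
opening: 0.0857
gripper_force: 0.0
```

Request:
apply_moves([
  {"translation":[0.1,0.5,0],"angular":[0,0,0],"claw":0},
  {"translation":[0.12,1,0],"angular":[0,0,0],"claw":0},
])

```text
t: 24.08
tcp_pos: [0.4514, 0.0282, 0.3028]
orientation: [-0.0, 1.0, 0.0, -0.001]
contact_force: [1.0, -0.8, -0.2]
opening: 0.0858
gripper_force: 0.0
```

Request:
apply_moves([
  {"translation":[0.1,0.5,0],"angular":[0,0,0],"claw":0},
  {"translation":[0.12,1,0],"angular":[0,0,0],"claw":0},
  {"translation":[0.12,1,0],"angular":[0,0,0],"claw":0},
  {"translation":[0.12,1,0],"angular":[0,0,0],"claw":0},
])

```text
t: 24.58
tcp_pos: [0.4626, -0.0697, 0.3029]
orientation: [-0.001, 1.0, -0.0, -0.002]
contact_force: [0.0, -0.3, 0.1]
opening: 0.0858
gripper_force: 0.0
```

```bash
python3 -c "
from chk import *
chk('beaker',(.4146,.3291,0),'tray_three','c1')
go(.4633,-.0713,.20,-1.5708)"
```

```text
beaker [0.417 0.345 0.   ] in tray [-0.062   0.0163] iou 0.893 ['scene']
t 24.775 tcp [ 0.4629 -0.0686  0.3037] psi -1.568 frac [0.005 0.027 1.037] turn 0.003
```

Request:
apply_moves([
  {"translation":[0,0.02,0.4],"angular":[0,0,0],"claw":0},
  {"translation":[0,0.02,0.8],"angular":[0,0,0],"claw":0},
  {"translation":[0,0.02,1],"angular":[0,0,0],"claw":0},
  {"translation":[0,0.02,1],"angular":[0,0,0],"claw":0},
], newtons=40)

```text
t: 25.28
tcp_pos: [0.4629, -0.071, 0.2029]
orientation: [-0.001, 1.0, 0.001, -0.002]
contact_force: [0.3, 0.3, -0.3]
opening: 0.0852
gripper_force: 0.0
```

Request:
apply_moves([
  {"translation":[0,0,0.09],"angular":[0,0,0],"claw":0},
  {"translation":[0,0,0.09],"angular":[0,0,0],"claw":1},
  {"translation":[0,0,0.09],"angular":[0,0,0],"claw":1},
  {"translation":[0,0,0.09],"angular":[0,0,0],"claw":1},
  {"translation":[0,0,0.09],"angular":[0,0,0],"claw":1},
  {"translation":[0,0,0.09],"angular":[0,0,0],"claw":1},
  {"translation":[0,0,0.09],"angular":[0,0,0],"claw":1},
  {"translation":[0,0,0.09],"angular":[0,0,0],"claw":1},
])

```text
t: 26.28
tcp_pos: [0.4634, -0.072, 0.1957]
orientation: [0.0, 1.0, 0.0, 0.001]
contact_force: [-0.3, 1.4, 5.9]
opening: 0.0449
gripper_force: 40.0
```

Request:
apply_moves([
  {"translation":[0,0,-0.3],"angular":[0,0,0],"claw":1},
  {"translation":[0,0,-0.7],"angular":[0,0,0],"claw":1},
  {"translation":[0,0,-1],"angular":[0,0,0],"claw":1},
  {"translation":[0,0,-1],"angular":[0,0,0],"claw":1},
  {"translation":[0,0,-1],"angular":[0,0,0],"claw":1},
])

```text
t: 26.9
tcp_pos: [0.4629, -0.0719, 0.2945]
orientation: [-0.0, 1.0, 0.0, -0.0]
contact_force: [0.1, 0.1, -0.9]
opening: 0.0451
gripper_force: 41.0
```

```bash
python3 -c "
from h import *
go(.5293,-.2833,None,-1.5708)"
```

```text
t 26.9 tcp [ 0.4629 -0.0719  0.2945] psi -1.57 frac [ 6.630e-01  2.114e+00 -1.000e-03] turn 0.001
```

Request:
apply_moves([
  {"translation":[0,0.5,0],"angular":[0,0,0],"claw":1},
  {"translation":[0.1,1,0],"angular":[0,0,0],"claw":1},
])

```text
t: 27.15
tcp_pos: [0.4726, -0.1722, 0.2934]
orientation: [-0.001, 1.0, 0.001, -0.002]
contact_force: [0.5, -0.6, -0.7]
opening: 0.045
gripper_force: 41.0
```

Request:
apply_moves([
  {"translation":[0.1,0.5,0],"angular":[0,0,0],"claw":1},
  {"translation":[0.3,1,0],"angular":[0,0,0],"claw":1},
])

```text
t: 27.4
tcp_pos: [0.5027, -0.2732, 0.2929]
orientation: [-0.002, 1.0, -0.0, -0.002]
contact_force: [1.2, -0.7, -1.3]
opening: 0.0449
gripper_force: 41.0
```

Request:
apply_moves([
  {"translation":[0.26,0.11,0],"angular":[0,0,0],"claw":1},
  {"translation":[0.26,0.11,0],"angular":[0,0,0],"claw":1},
  {"translation":[0.26,0.11,0],"angular":[0,0,0],"claw":1},
  {"translation":[0.26,0.11,0],"angular":[0,0,0],"claw":1},
])

```text
t: 27.9
tcp_pos: [0.5285, -0.2818, 0.2942]
orientation: [-0.001, 1.0, 0.001, -0.001]
contact_force: [-0.6, 0.3, 0.3]
opening: 0.0447
gripper_force: 41.1
```

Request:
apply_moves([
  {"translation":[0,0,0.4],"angular":[0,0,0],"claw":1},
  {"translation":[0,0,0.7],"angular":[0,0,0],"claw":1},
  {"translation":[0,0,0.8],"angular":[0,0,0],"claw":1},
  {"translation":[0,0,0.85],"angular":[0,0,0],"claw":1},
  {"translation":[0,0,0.88],"angular":[0,0,0],"claw":1},
  {"translation":[0,0,0.88],"angular":[0,0,0],"claw":1},
  {"translation":[0,0,0.88],"angular":[0,0,0],"claw":1},
])

```text
t: 28.78
tcp_pos: [0.5297, -0.2831, 0.2078]
orientation: [0.0, 1.0, 0.0, 0.001]
contact_force: [0.4, -0.8, -0.8]
opening: 0.0452
gripper_force: 41.1
```

```bash
python3 -c "
from h import *
go(.5293,-.2833,.2017,-1.5708)"
```

```text
t 28.775 tcp [ 0.5297 -0.2831  0.2078] psi -1.57 frac [-0.004  0.002  0.061] turn 0.001
```

Request:
apply_moves([
  {"translation":[0,0,0.04],"angular":[0,0,0],"claw":1},
  {"translation":[0,0,0.058],"angular":[0,0,0],"claw":1},
  {"translation":[0,0,0.058],"angular":[0,0,0],"claw":1},
  {"translation":[0,0,0.058],"angular":[0,0,0],"claw":0.1},
  {"translation":[0,0,0.058],"angular":[0,0,0],"claw":0.1},
  {"translation":[0,0,0.058],"angular":[0,0,0],"claw":0.1},
  {"translation":[0,0,0.058],"angular":[0,0,0],"claw":0.1},
  {"translation":[0,0,0.058],"angular":[0,0,0],"claw":0.1},
])

```text
t: 29.78
tcp_pos: [0.5294, -0.283, 0.2011]
orientation: [-0.0, 1.0, 0.0, -0.0]
contact_force: [-0.1, -0.3, 0.2]
opening: 0.0769
gripper_force: 0.0
```

Request:
apply_moves([
  {"translation":[0,0,-0.3],"angular":[0,0,0],"claw":0.1},
  {"translation":[0,0,-0.8],"angular":[0,0,0],"claw":0.1},
  {"translation":[0,0,-1],"angular":[0,0,0],"claw":0},
  {"translation":[0,0,-1],"angular":[0,0,0],"claw":0},
  {"translation":[0,0,-1],"angular":[0,0,0],"claw":0},
])

```text
t: 30.4
tcp_pos: [0.529, -0.2827, 0.3002]
orientation: [-0.001, 1.0, 0.0, -0.001]
contact_force: [-0.2, 0.2, 0.8]
opening: 0.0854
gripper_force: 0.0
```

Request:
apply_moves([
  {"translation":[0.2,-0.4,-0.3],"angular":[0,0,0],"claw":0},
  {"translation":[0.2,-0.8,-0.3],"angular":[0,0,0],"claw":0},
  {"translation":[0.2,-0.8,-0.3],"angular":[0,0,0],"claw":0},
])

```text
t: 30.78
tcp_pos: [0.5487, -0.2, 0.3296]
orientation: [-0.002, 1.0, 0.002, -0.002]
contact_force: [-0.4, -0.1, -0.7]
opening: 0.0849
gripper_force: 0.0
```

Request:
apply_moves([
  {"translation":[0.2,-0.3,0],"angular":[0,0,0],"claw":0},
  {"translation":[0.2,-0.55,0],"angular":[0,0,0],"claw":0},
  {"translation":[0.2,-0.55,0],"angular":[0,0,0],"claw":0},
  {"translation":[0.2,-0.55,0],"angular":[0,0,0],"claw":0},
])

```text
t: 31.28
tcp_pos: [0.5693, -0.149, 0.3304]
orientation: [0.0, 1.0, 0.0, -0.001]
contact_force: [-0.3, 0.0, 0.4]
opening: 0.0851
gripper_force: 0.0
```

```bash
python3 -c "
from chk import *
chk('red_lid_jar',(.5293,-.2833,0),'tray_two')
go(.5695,-.1474,.235,-1.5708)"
```

```text
red_lid_jar [ 0.529 -0.282  0.   ] in tray [0.0442 0.0013] iou 0.9 ['top', 'scene']
t 31.475 tcp [ 0.5693 -0.1491  0.331 ] psi -1.571 frac [ 0.002 -0.017  0.96 ] turn -0.001
```

Request:
apply_moves([
  {"translation":[0,-0.017,0.4],"angular":[0,0,0],"claw":0},
  {"translation":[0,-0.017,0.8],"angular":[0,0,0],"claw":0},
  {"translation":[0,-0.017,0.96],"angular":[0,0,0],"claw":0},
  {"translation":[0,-0.017,0.96],"angular":[0,0,0],"claw":0},
  {"translation":[0,-0.017,0.96],"angular":[0,0,0],"claw":0},
], newtons=60)

```text
t: 32.1
tcp_pos: [0.57, -0.1467, 0.2365]
orientation: [0.001, 1.0, 0.0, 0.001]
contact_force: [0.4, -0.4, 0.1]
opening: 0.0854
gripper_force: 0.0
```

Request:
apply_moves([
  {"translation":[0,0,0],"angular":[0,0,0],"claw":1},
  {"translation":[0,0,0],"angular":[0,0,0],"claw":1},
  {"translation":[0,0,0],"angular":[0,0,0],"claw":1},
  {"translation":[0,0,0],"angular":[0,0,0],"claw":1},
  {"translation":[0,0,0],"angular":[0,0,0],"claw":1},
  {"translation":[0,0,0],"angular":[0,0,0],"claw":1},
  {"translation":[0,0,0],"angular":[0,0,0],"claw":1},
  {"translation":[0,0,0],"angular":[0,0,0],"claw":1},
])

```text
t: 33.1
tcp_pos: [0.5697, -0.1464, 0.2362]
orientation: [0.0, 1.0, 0.0, 0.001]
contact_force: [-0.4, -0.6, 5.2]
opening: 0.04
gripper_force: 60.2
```

Request:
apply_moves([
  {"translation":[0,0,-0.3],"angular":[0,0,0],"claw":1},
  {"translation":[0,0,-0.7],"angular":[0,0,0],"claw":1},
  {"translation":[0,0,-1],"angular":[0,0,0],"claw":1},
  {"translation":[0,0,-1],"angular":[0,0,0],"claw":1},
  {"translation":[0,0,-1],"angular":[0,0,0],"claw":1},
])

```text
t: 33.72
tcp_pos: [0.5687, -0.1459, 0.3339]
orientation: [-0.001, 1.0, 0.0, -0.001]
contact_force: [-0.4, -0.3, -1.9]
opening: 0.0395
gripper_force: 60.9
```

```bash
python3 -c "
from h import *
go(.4491,-.3048,None,-1.5708)
im=eyes.grab_frame('scene')
cv2.imwrite('pics/bo.png',cv2.resize(im[100:340,90:350],None,fx=2.5,fy=2.5,interpolation=2))"
```

```text
t 33.725 tcp [ 0.5687 -0.1459  0.3339] psi -1.57 frac [-1.197e+00  1.588e+00  1.000e-03] turn 0.001
```

View pics/bo.png

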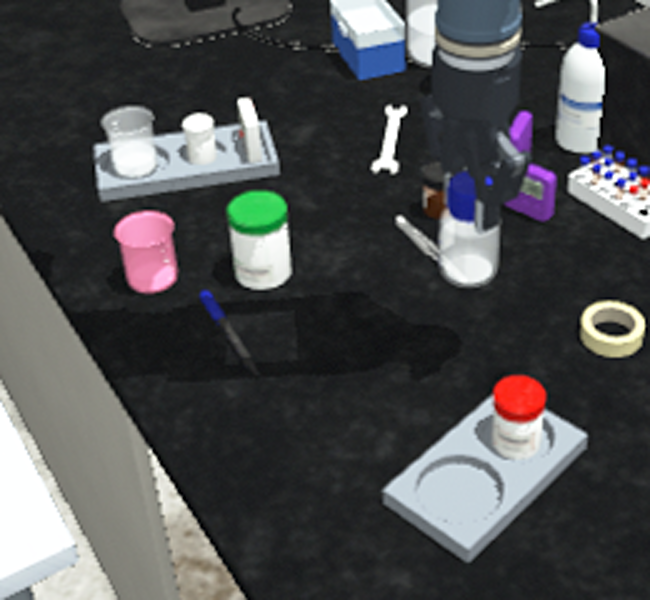

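The picture shows the bottle held upright at (468,230), and the other four items in their pockets.

Request:
apply_moves([
  {"translation":[-0.3,0.4,0],"angular":[0,0,0],"claw":1},
  {"translation":[-0.6,0.8,0],"angular":[0,0,0],"claw":1},
])

```text
t: 34.02
tcp_pos: [0.5086, -0.2264, 0.3333]
orientation: [-0.001, 1.0, 0.001, -0.001]
contact_force: [0.4, -0.6, -2.1]
opening: 0.0396
gripper_force: 61.1
```

Request:
apply_moves([
  {"translation":[-0.3,0.4,0],"angular":[0,0,0],"claw":1},
  {"translation":[-0.6,0.79,0],"angular":[0,0,0],"claw":1},
  {"translation":[-0.6,0.79,0],"angular":[0,0,0],"claw":1},
  {"translation":[-0.6,0.79,0],"angular":[0,0,0],"claw":1},
  {"translation":[-0.6,0.79,0],"angular":[0,0,0],"claw":1},
])

```text
t: 34.65
tcp_pos: [0.4499, -0.3043, 0.3345]
orientation: [-0.001, 1.0, 0.001, -0.0]
contact_force: [0.5, 1.0, -2.0]
opening: 0.0398
gripper_force: 61.1
```

Request:
apply_moves([
  {"translation":[0,0,0.4],"angular":[0,0,0],"claw":1},
  {"translation":[0,0,0.7],"angular":[0,0,0],"claw":1},
  {"translation":[0,0,0.8],"angular":[0,0,0],"claw":1},
  {"translation":[0,0,0.85],"angular":[0,0,0],"claw":1},
  {"translation":[0,0,0.88],"angular":[0,0,0],"claw":1},
  {"translation":[0,0,0.88],"angular":[0,0,0],"claw":1},
  {"translation":[0,0,0.88],"angular":[0,0,0],"claw":1},
])

```text
t: 35.52
tcp_pos: [0.4496, -0.3055, 0.2479]
orientation: [0.001, 1.0, 0.0, 0.0]
contact_force: [-0.3, -0.5, -1.1]
opening: 0.0395
gripper_force: 61.1
```

```bash
python3 -c "
from h import *
go(.4491,-.3048,.242,-1.5708)"
```

```text
t 35.525 tcp [ 0.4496 -0.3055  0.2479] psi -1.57 frac [-0.005 -0.007  0.059] turn 0.001
```

Request:
apply_moves([
  {"translation":[0,0,0.04],"angular":[0,0,0],"claw":1},
  {"translation":[0,0,0.057],"angular":[0,0,0],"claw":1},
  {"translation":[0,0,0.057],"angular":[0,0,0],"claw":1},
  {"translation":[0,0,0.057],"angular":[0,0,0],"claw":0.1},
  {"translation":[0,0,0.057],"angular":[0,0,0],"claw":0.1},
  {"translation":[0,0,0.057],"angular":[0,0,0],"claw":0.1},
  {"translation":[0,0,0.057],"angular":[0,0,0],"claw":0.1},
  {"translation":[0,0,0.057],"angular":[0,0,0],"claw":0.1},
])

```text
t: 36.52
tcp_pos: [0.4495, -0.3053, 0.2414]
orientation: [-0.0, 1.0, 0.0, -0.0]
contact_force: [0.2, 0.8, -0.4]
opening: 0.0767
gripper_force: 0.0
```

Request:
apply_moves([
  {"translation":[0,0,-0.3],"angular":[0,0,0],"claw":0.1},
  {"translation":[0,0,-0.8],"angular":[0,0,0],"claw":0.1},
  {"translation":[0,0,-1],"angular":[0,0,0],"claw":0},
  {"translation":[0,0,-1],"angular":[0,0,0],"claw":0},
  {"translation":[0,0,-1],"angular":[0,0,0],"claw":0},
])

```text
t: 37.15
tcp_pos: [0.4491, -0.305, 0.3406]
orientation: [-0.001, 1.0, 0.0, -0.001]
contact_force: [0.5, -0.8, 0.0]
opening: 0.0853
gripper_force: 0.0
```

Request:
apply_moves([
  {"translation":[0,-0.5,0],"angular":[0,0,0],"claw":0},
  {"translation":[0,-1,0],"angular":[0,0,0],"claw":0},
])

```text
t: 37.4
tcp_pos: [0.4489, -0.2045, 0.3398]
orientation: [-0.001, 1.0, -0.001, -0.001]
contact_force: [0.7, 0.5, -0.1]
opening: 0.0853
gripper_force: 0.0
```

Request:
apply_moves([
  {"translation":[0,-0.5,0],"angular":[0,0,0],"claw":0},
  {"translation":[0,-1,0],"angular":[0,0,0],"claw":0},
])

```text
t: 37.65
tcp_pos: [0.4487, -0.1038, 0.34]
orientation: [-0.001, 1.0, 0.0, -0.001]
contact_force: [0.0, 0.4, 0.2]
opening: 0.0851
gripper_force: 0.0
```

Request:
apply_moves([
  {"translation":[0,-0.5,0],"angular":[0,0,0],"claw":0},
  {"translation":[0,-1,0],"angular":[0,0,0],"claw":0},
  {"translation":[0,-1,0],"angular":[0,0,0],"claw":0},
  {"translation":[0,-1,0],"angular":[0,0,0],"claw":0},
  {"translation":[0,-1,0],"angular":[0,0,0],"claw":0},
])

```text
t: 38.28
tcp_pos: [0.4495, -0.0065, 0.3411]
orientation: [0.0, 1.0, -0.001, -0.0]
contact_force: [-0.0, 0.3, 0.0]
opening: 0.0856
gripper_force: 0.0
```

```bash
cat > fin.py <<'E'
from chk import *
P=dict(beaker=('tray_three',-.059),small_jar=('tray_three',.021),timer=('tray_three',.081),bottle=('tray_two',-.039),red_lid_jar=('tray_two',.044))
F={n:cv2.resize(eyes.grab_frame(n),None,fx=4,fy=4,interpolation=2) for n in("top","scene")}
for o,(t,px) in P.items():
    x,y,th=T[t]; g=(x+px*np.cos(th),y+px*np.sin(th),th)
    for n in F: cv2.polylines(F[n],[np.int32(hull(o,*g,n,z=.006)*4+1.5)],True,(0,255,255),1)
a=F["top"]; b=F["scene"]
c=[a[740:1140,420:740],a[740:1140,1280:1600],b[500:900,450:830],b[950:1350,900:1350]]
cv2.imwrite("pics/fin.png",np.vstack([np.hstack([cv2.resize(i,(400,300)) for i in c[:2]]),np.hstack([cv2.resize(i,(400,300)) for i in c[2:]])]))
for o,g in dict(amber_jar=(.6779,.0604,0),big_jar=(.454,.0724,0)).items(): print(o,np.round(fit(o,g,("top","scene"))[:4],4))
E
python3 fin.py
```

```text
amber_jar [0.6794 0.06   0.     0.9005]
big_jar [0.4534 0.073  0.     0.5596]
```

View pics/fin.png

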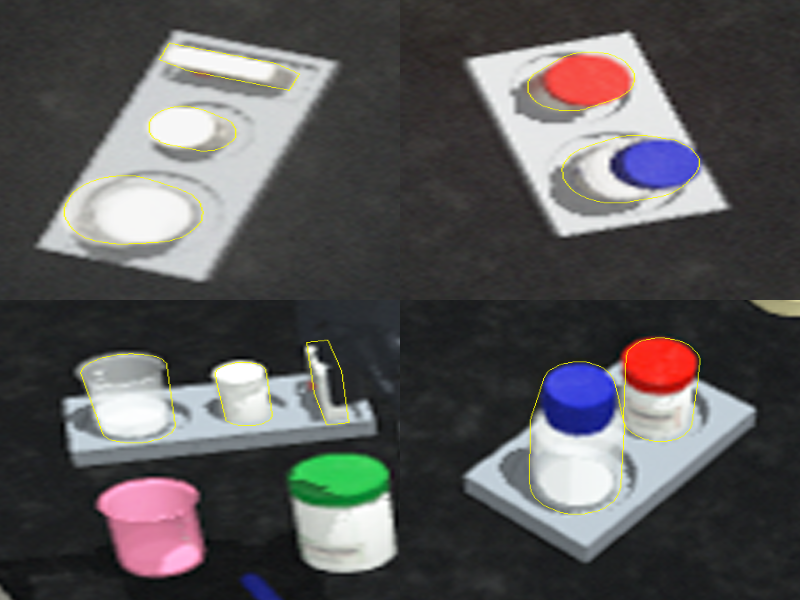

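All five items match the outlines expected when seated in their pockets, in both views, to within a few mm. The amber and green-lidded jars have not moved and the arm is clear, so I'm handing in.

```bash
python3 -c "
from h import *
print(env.job_done())"
```

```text
the job is handed in; nothing more can be done
None
```

I handed in the job after about 39 of the 128 s: my last images showed all five things standing in their pockets and the amber and green-lidded jars where they started, but the hand-in returned no verdict.

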